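# Jack up the microscope's vibration platform and hold it for a foot change

### The job

One rubber foot under the microscope's stone platform is to be changed. Pick up the small hydraulic jack, stand it upright on the bench with its saddle centred under the round lift pad of the platform's steel lift lug, and let go of it; then pump its handle slowly down, without jolting the microscope, until both feet on that side hang at least 6 mm clear of the bench, and finish while holding the handle fully down, because this jack has no holding valve and the platform comes down as soon as the handle comes up. Let the jack alone carry the platform, and leave the other things on the bench where they are.

Things in the scene. Friction and masses are not known exactly. Their poses are not given: they have to be found in the camera images.
- jack: Small hydraulic jack, loose, 0.88 kg. Origin: underside, on the ram's axis; z up, +x forward (saddle end); pump and handle towards -x. Grey base plate 205 x 72 x 10 mm, x = -170 to +35 mm. At x = 0 the round grey ram cylinder, 48 mm across, 67 mm high, with the dark round saddle, 38 mm across, above it. Centre of mass x = -63, z = 39 mm. Ram to pump: low gallery 34 mm wide, 40 mm high
- pump_block (a point): centre of the jack's bare aluminium pump block, where to grip the jack: at x = -85, z = 45 mm in the jack's frame; 40 mm long (x), 36 mm wide (y), from the base plate (10 mm) up to z = 72 mm, filler plug to 78 mm. Its sides are free above the plate: grip from above, jaws closing along the jack's y. Same axes as the jack
- handle_pivot (a point): pivot of the pump handle, axis along the jack's y, at x = -118, z = 50 mm in the jack's frame, in a yoke 35 mm wide and 60 mm high
- saddle_top (a point): centre of the flat top of the saddle, 82 mm above the jack's underside with the handle up. The saddle follows the handle in both directions: 30 mm up per radian, 24 mm over the full stroke; there is no catch and no valve that holds it
- pump_handle (a joint): pump handle angle: 0 = up (sprung; it rises 42 degrees backwards from the pivot), 0.80 rad = fully down on its stop, about level. The saddle meets the lift pad at about 0.33 rad. Pressing at the grip takes 2 to 4 N before that and 12 to 16 N under load. Let go, the handle springs up and the load comes down at once
- handle_grip (a point): centre of the handle's round black rubber grip, 22 mm thick, 145 mm from the pivot on the handle's axis (the grip reaches from 84 to 172 mm; a bare steel bar 14 mm thick below it): press here from above
- platform: Vibration platform carrying a microscope, 14.5 kg: stone slab 260 x 340 mm, underside 55 mm and top 90 mm above the bench, dark steel frame, four rubber feet 50 mm across, 55 mm high. It tips on its two far (+x) feet. Origin midway between these, 55 mm up; x horizontal, away from the lift side; z up. Slab edge on the lift side at x = -229 mm. Microscope top 0.5 m above the bench
- lift_pad (a point): centre of the underside of the round dark steel lift pad, 40 mm across, facing down, 92 mm above the bench at the start; at x = -270, y = 0, z = +37 mm in the platform's frame, same axes. It sits under the lift lug in the middle of the lift side. Bring the jack in level along the platform's +x, the saddle passing below the pad; the bracket's upright leg is 33 mm beyond the pad's axis
- lug_bolt (a point): centre of the hexagon bolt head (top 117 mm above the bench) on top of the lift lug, straight above the lift pad: it marks the lift point. The lug is a bare steel angle bracket, its plate 56 mm wide (y), 98 to 106 mm above the bench, ending 25 mm before (-x of) the bolt's axis. The flat ears with an eye near the corners of that side are tie-downs, not lift points
- foot_a (a point): centre of the underside of one rubber foot on the lift side, 0 mm above the bench at the start, in the platform's frame at x = -190, y = +125 mm
- foot_b (a point): the same for the other foot of the lift side, at x = -190, y = -125 mm. A foot rises 0.7 mm for each mm of the lift pad
- beaker: bystander: glass beaker, 70 mm across, 95 mm high; origin under its centre
- spare_foot: bystander: the new rubber foot, 50 mm across, 55 mm high, with a steel stud on top; origin under its centre
- slide_box: bystander: flat wooden box for slides, 87 x 107 x 34 mm; origin under its centre
- oil_bottle: bystander: small amber bottle, 30 mm across, 62 mm high; origin under its centre
- petri_dishes: bystander: stack of three clear dishes, 93 mm across, 45 mm high; origin under its centre
- screwdriver: bystander: screwdriver lying flat, 190 mm long
- reagent_bottle: bystander: amber bottle, 64 mm across, 135 mm high; origin under its centre

How it is judged:
By the outcome, as a careful person would: the job done as asked, in the order asked, and still so for the second after the job is handed in, while the arm keeps its last pose, push and grip.
It also fails if it takes over 45 s, if anything falls off the work surface, if the arm or the gripper's body presses on something with over 40 N, if the wrist force passes 120 N, or if a joint passes its speed limit or range.

### The arm

A 6-joint arm with a two-finger parallel gripper is mounted at the origin on the work surface. World frame = base frame: x ahead of the robot, y to its left, z up, the work surface at z = 0. Lengths are in m, angles in rad, forces in N, time in s.
With the tool pointing down it reaches from about 0.375 to 0.75 m from the base axis. Payload 9 kg.
Tool frame: the origin (TCP) lies on the centre line of the jaws, within the pads' length; the fingertips stand 17 mm ahead of it and the grasp point (between the pads) lies 2 mm behind it; z points along the fingers, y is the line along which they close (so a half turn about z gives the same grasp; the last joint's range is limited). The gripper opens to 85 mm and grips with 20 to 120 N. Pads are 22 mm wide; open, the fingers measure 114 mm over their backs; the gripper's body (76 mm by 85 mm) begins 54 mm behind the grasp point. The pads swing forward as they close: fully open they stand 13 mm farther back than shut.
Start: joints at [0.947, 0.104, 0.097, 1.564, 0, 1.353], TCP at [0.237, 0.551, 0.248] pointing down, gripper open.
Joint ranges: [-2.99, 2.99], [-0.84, 1.86], [-1.1, 1.16], [-1.84, 2.11], [-1.51, 1.56], [-3.14, 3.14]. Speed limits (rad/s): [2.22, 2.22, 2.57, 3.14, 3.14, 3.14].

### API

Orientations are given as [roll, pitch, yaw] about the fixed x, y, z axes, in that order (R = Rz(yaw) Ry(pitch) Rx(roll)).
In Python, from station import state, imaging, finish_job gives the robot as it stands.
- The arm moves only by the tool apply_moves, never from a script. Its argument "moves" is text: rows parted by semicolons, each of 7 numbers parted by spaces: the shift along the tool's x, y, z in mm, then the turn, a rotation vector about the tool's x, y, z in rad, then the opening, from 0 (shut) to 1 (fully open). A call has 1 to 10 rows; each row shifts and turns the commanded pose from where the row before left it, along the tool's axes as they then stand; what a row does not reach is not made up. A row lasts 1/12 s, in which the tool goes at most 41.7 mm and 7.16 degrees, less where a joint would pass 70% of its speed; a pose out of reach is approached as far as the arm can. A call is refused whole if a number of a shift passes 41.7 or a number of a turn 0.125, either way. A call with a gripper value outside its range is refused whole. The fingers move at their own pace and stop on an object; "force" is the grip in N (left out, the last holds). Time passes only in rows, so rows that do not move let the fingers close. It gives the time, the measured TCP pose, the force, the opening and the grip force at its end, in the units of the state.
- state(): the state, without advancing time (a new reading comes with each control period).
- imaging.get_image(name): name is "scene" or "top" or "wrist"; returns a dict with "color" (420x560x3 uint8, red, green, blue), "camera_matrix" (3x3 intrinsics, pixels), "xyz" and "attitude" of the camera in the world. Camera axes: x right, y down, z forward; pixel columns grow to the right and rows downward; lengths in m; the calibration is good to about 2 mm. The wrist camera is an equidistant fisheye: a pixel r from the principal point sees the ray r / f radians off the axis. A picture is of the moment at which its call begins. There is no depth.
- finish_job(): hands the job in; it is judged then, once.
The state is a dict: "time_s": time; "joints": joint angles; "dq": joint speeds; "effort": joint torques, N m; "eef_pos": TCP position; "ee_rot": TCP orientation; "contact_force": force on the tool from outside, world axes, zero at the start; "wrist_torque": the same for the moment, N m; "opening": opening from 0.0 (shut) to 1.0 (fully open); "grip_force": force on a finger pad.
Only numpy, scipy, OpenCV 4.12 (cv2) and the standard library are available. Lean on these libraries where they do the work, as an engineer would, in place of code of your own. Each camera call takes 0.05 s, during which the arm holds its last target. There are 200 camera calls.

## Working session

There is one attempt and no reset: what is moved stays moved. The work goes in short steps, Python scripts to look and compute and a tool call to move; the robot and the scene stay as the last step left them, time stands still between calls to the robot, and variables do not carry over. Pictures are saved under pics/ and viewed, at most 10 in all, crops included, and the job is handed in when it is done.

Besides the shell and the picture viewer there is one more tool, called after "Emit:" by a JSON object that holds its "fn" and its "kwargs". apply_moves: Moves the arm, as the interface text tells. Its arguments: {"type":"object","properties":{"moves":{"type":"string"},"force":{"type":"number"}},"required":["moves"]}

```bash
mkdir -p pics; cat > h.py <<'E'
import numpy as np, cv2
from station import state, imaging, finish_job
from scipy.spatial.transform import Rotation as R
def rot(a):
    a=np.array(a,float); return a if a.shape==(3,3) else (R.from_quat(a) if a.size==4 else R.from_euler('xyz',a)).as_matrix()
def grab(n,f=None):
    d=imaging.get_image(n)
    if f: cv2.imwrite('pics/'+f,d['color'][:,:,::-1]); np.savez('pics/'+f+'.npz',**{k:np.array(v) for k,v in d.items()})
    return d
def load(f): return np.load('pics/'+f+'.npz')
def ray(d,u,v,fish=False):
    K=np.array(d['camera_matrix']); x=(u-K[0,2])/K[0,0]; y=(v-K[1,2])/K[1,1]
    if fish:
        r=np.hypot(x,y); c=np.array([x/r*np.sin(r),y/r*np.sin(r),np.cos(r)]) if r>1e-9 else np.array([0,0,1.])
    else: c=np.array([x,y,1.])
    c=rot(d['attitude'])@c; return np.array(d['xyz'],float),c/np.linalg.norm(c)
def plane(d,u,v,z,fish=False):
    o,r=ray(d,u,v,fish); return o+r*(z-o[2])/r[2]
def tri(*rs):
    A=sum(np.eye(3)-np.outer(r,r) for o,r in rs); b=sum((np.eye(3)-np.outer(r,r))@o for o,r in rs)
    p=np.linalg.solve(A,b); return p,[np.linalg.norm((np.eye(3)-np.outer(r,r))@(p-o)) for o,r in rs]
def proj(d,p,fish=False):
    K=np.array(d['camera_matrix']); c=rot(d['attitude']).T@(np.array(p)-np.array(d['xyz']))
    if fish:
        t=np.arctan2(np.hypot(c[0],c[1]),c[2]); n=np.hypot(c[0],c[1]); x,y=c[:2]/n*t
    else: x,y=c[:2]/c[2]
    return K[0,0]*x+K[0,2],K[1,1]*y+K[1,2]
E
python3 - <<'E'
from h import *
print(state())
for n in('scene','top','wrist'):
    d=grab(n,n+'0.png'); print(n,d['camera_matrix'],d['xyz'],d['attitude'])
a=[cv2.imread(f'pics/{n}0.png') for n in('scene','top')]
E
```

```text
{'time_s': 0.0, 'joints': array([ 9.47259677e-01,  1.04723398e-01,  9.64723459e-02,  1.56391159e+00,
       -1.88680222e-05,  1.35311615e+00]), 'dq': array([ 1.90438496e-03,  3.25433776e-04, -5.25778552e-04,  1.88277257e-05,
        6.97412535e-04, -5.56254901e-04]), 'effort': array([ 2.33961973e-04, -5.56934702e+01,  5.03645897e+01,  1.70404860e-02,
       -3.82522012e-04,  2.60031122e-06]), 'eef_pos': array([0.23667961, 0.55100189, 0.2475099 ]), 'ee_rot': array([-3.14025450e+00, -2.76654670e-04,  2.73573601e+00]), 'contact_force': array([-0.09649961, -0.0108179 , -0.16722946]), 'wrist_torque': array([ 0.03201929, -0.01177349,  0.01198539]), 'grip_force': 0.0, 'opening': 1.0031532388206965}
scene [[445.77248043   0.         275.62022109]
 [  0.         445.77248043 205.92064366]
 [  0.           0.           1.        ]] [ 1.23155772 -0.30644962  0.82907737] [-2.33023511 -0.01226564  1.07030681]
top [[465.47832384   0.         278.22791531]
 [  0.         465.47832384 210.58401921]
 [  0.           0.           1.        ]] [0.32151147 0.06979591 1.51611467] [-2.97850604  0.01506404 -1.54197754]
wrist [[325.1922621    0.         279.39618295]
 [  0.         325.1922621  214.15718348]
 [  0.           0.           1.        ]] [0.17756036 0.57756033 0.37358789] [2.87838605e+00 3.15835669e-05 1.16440215e+00]
```

View pics/top0.png

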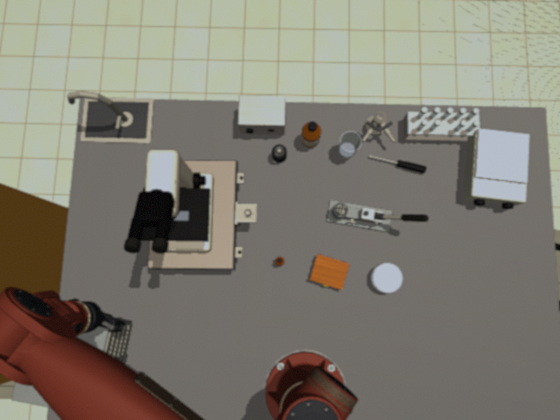

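View pics/scene0.png

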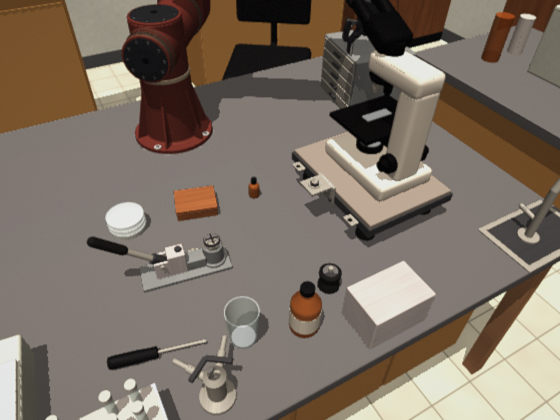

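Top view: bolt at ~(248,213), tie-downs (240,178) and (239,252), jack saddle ~(340,211), plug ~(368,214), grip ~(413,218). Scene view: saddle (212,242), pump block (175,258), bolt (316,183). I'll zoom in on both for exact pixels.

```bash
python3 - <<'E'
import cv2,numpy as np
t=cv2.imread('pics/top0.png'); s=cv2.imread('pics/scene0.png')
a=cv2.resize(t[165:265,230:430],None,fx=4,fy=3,interpolation=3)
b=cv2.resize(s[225:295,80:240],None,fx=4,fy=4,interpolation=3)[:, :400*2]
c=cv2.resize(s[150:220,290:360],None,fx=4,fy=4,interpolation=3)
o=np.zeros((600,800,3),np.uint8);o[:300]=a;o[300:580,:520]=b[:,120:640];o[300:580,520:800]=c
cv2.imwrite('pics/z.png',o)
E
```

```text
(no output)
```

View pics/z.png

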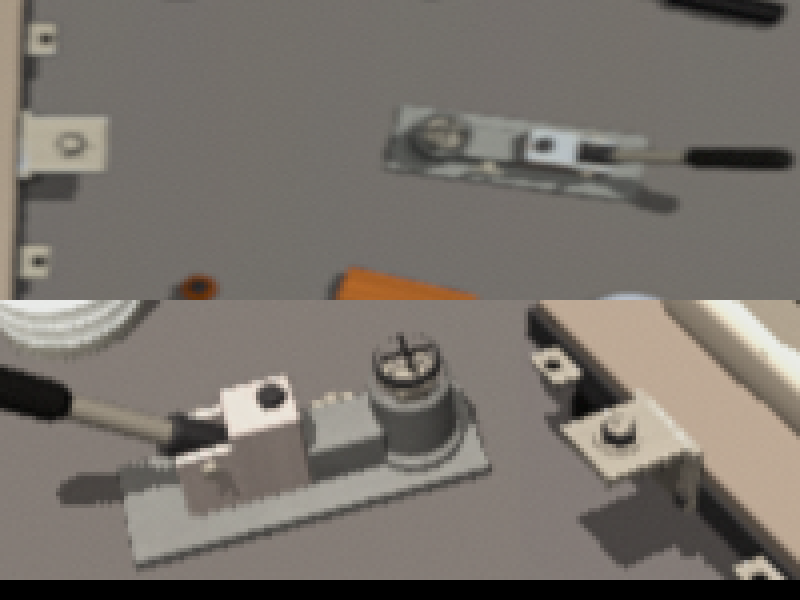

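```bash
python3 - <<'E'
from h import *
t=load('top0.png');s=load('scene0.png')
P={}
for n,a,b in [('bolt',(247.75,213),(314.75,182)),('saddle',(340,210),(211.75,240.5)),('plug',(366.2,213.3),(178,249)),('tie1',(241.5,177.7),(297.75,166.25)),('tie1x',(241.5,177.7),(350,218.25)),('tie2',(239.8,252),(297.75,166.25)),('tie2x',(239.8,252),(350,218.25)),('blockcorn',(362,208),None)]:
    if b: p,e=tri(ray(t,*a),ray(s,*b));print(n,p.round(4),np.round(e,4)); P[n]=p
for c in[(330.5,200.7),(326.25,220.7),(392,210.7)]: print('plate',plane(t,*c,.01).round(4))
print('zplane bolt',plane(t,247.75,213,.117),'sad',plane(t,340,210,.082),'plug',plane(t,366.2,213.3,.078))
d=P['saddle']-P['plug'];print('yaw jack',np.arctan2(d[1],d[0]),np.hypot(*d[:2]))
d=P['tie1x']-P['tie2'];print('tieline',np.arctan2(d[1],d[0]),np.hypot(*d[:2]))
def g(n):
  w=load('wrist0.png');print(proj(w,P[n],True))
g('bolt')
E
```

```text
bolt [0.5422 0.1909 0.1114] [0.0004 0.0004]
saddle [ 0.5657 -0.0968  0.0683] [0.0011 0.0011]
plug [ 0.5572 -0.1762  0.073 ] [0.001 0.001]
tie1 [0.6026 0.1569 0.2278] [0.0497 0.0497]
tie1x [0.6608 0.2184 0.0761] [0.0005 0.0005]
tie2 [0.4252 0.214  0.0705] [0. 0.]
tie2x [ 0.4803  0.2905 -0.1168] [0.0707 0.0707]
plate [ 0.606  -0.0711  0.01  ]
plate [ 0.5393 -0.058   0.01  ]
plate [ 0.578 -0.272  0.01 ]
zplane bolt [0.54115284 0.19012843 0.117     ] sad [ 0.56371434 -0.09425726  0.082     ] plug [ 0.55610038 -0.17633667  0.078     ]
yaw jack 1.464769968063966 0.07979657735049524
tieline 0.018664577917839122 0.23559627794327254
(np.float64(147.43603146536395), np.float64(466.0714450847777))
```

View pics/wrist0.png

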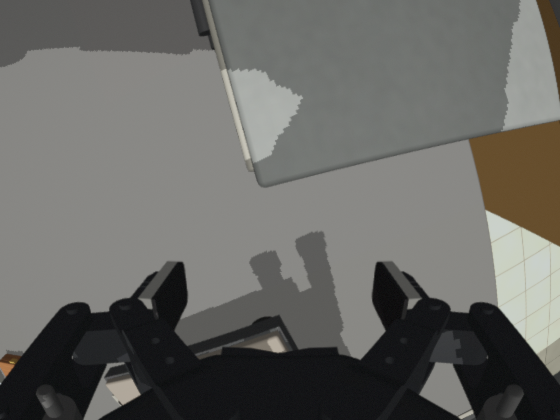

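Wrist view shows the bench, the slab end and the eyepiece shadows. Before moving I'll work out how much room there is beside the microscope.

```bash
python3 - <<'E'
from h import *
t=load('top0.png');s=load('scene0.png')
for c in[(150,268),(237,268),(237,162)]: print('slab',plane(t,*c,.09).round(3))
for z in(.3,.4,.5): print('eyep',z,[plane(t,*c,z).round(3)[:2] for c in[(133,246),(160,247)]])
print('bottle',plane(t,281,261,.06).round(3),'box',plane(t,330,257,.034).round(3),plane(t,346,266,.034).round(3),'driver',plane(t,370,156,.01),plane(t,425,168,.02),'beaker',plane(t,347,150,.05).round(3),plane(t,280,153,.05).round(3))
E
```

```text
slab [0.367 0.485 0.09 ]
slab [0.375 0.219 0.09 ]
slab [0.708 0.233 0.09 ]
eyep 0.3 [array([0.417, 0.473]), array([0.416, 0.401])]
eyep 0.4 [array([0.409, 0.44 ]), array([0.408, 0.374])]
eyep 0.5 [array([0.401, 0.406]), array([0.4  , 0.347])]
bottle [0.402 0.085 0.06 ] box [ 0.42  -0.069  0.034] [ 0.393 -0.12   0.034] driver [ 0.76101282 -0.20094736  0.01      ] [ 0.72168375 -0.37946676  0.02      ] beaker [ 0.768 -0.119  0.05 ] [0.752 0.099 0.05 ]
```

Emit:
{"fn": "apply_moves", "kwargs": {"moves": "-14.7 -29.5 0 0 0 0 1;-14.7 -29.5 0 0 0 0 1;-14.7 -29.5 0 0 0 0 1;-14.7 -29.5 0 0 0 0 1;-14.7 -29.5 0 0 0 0 1;-14.7 -29.5 0 0 0 0 1;-14.7 -29.5 0 0 0 0 1"}}

```text
time_s: 0.73
eef_pos: [0.2495, 0.3196, 0.2479]
ee_rot: [-3.142, -0.0, 2.736]
contact_force: [0.6, 0.2, 0.9]
opening: 1.001
grip_force: 0.0
```

Emit:
{"fn": "apply_moves", "kwargs": {"moves": "-29.2 -20.2 0 0 0 0 1;-29.2 -20.2 0 0 0 0 1;-29.2 -20.2 0 0 0 0 1;-29.2 -20.2 0 0 0 0 1;-29.2 -20.2 0 0 0 0 1;-29.2 -20.2 0 0 0 0 1;-29.2 -20.2 0 0 0 0 1;-29.2 -20.2 0 0 0 0 1;-29.2 -20.2 0 0 0 0 1;0 0 0 0 0 0 1"}}

```text
time_s: 1.57
eef_pos: [0.4217, 0.0458, 0.2475]
ee_rot: [-3.141, 0.001, 2.731]
contact_force: [-0.1, 0.3, -0.7]
opening: 0.999
grip_force: 0.0
```

Emit:
{"fn": "apply_moves", "kwargs": {"moves": "0 0 0 0 0 0.125 1;0 0 0 0 0 0.125 1;0 0 0 0 0 0.125 1;0 0 0 0 0 0.125 1;0 0 0 0 0 0.125 1;0 0 0 0 0 0.125 1;0 0 0 0 0 0.125 1;0 0 0 0 0 0.125 1;0 0 0 0 0 0.125 1;0 0 0 0 0 0.125 1"}}

```text
time_s: 2.4
eef_pos: [0.4194, 0.0504, 0.2482]
ee_rot: [-3.141, -0.0, 1.48]
contact_force: [0.2, 0.3, 0.6]
opening: 0.998
grip_force: 0.0
```

Emit:
{"fn": "apply_moves", "kwargs": {"moves": "-30 13 0 0 0 0.03 1;-30 13 0 0 0 0.03 1;-30 13 0 0 0 0 1;-30 13 0 0 0 0 1;-30 13 0 0 0 0 1;-30 13 0 0 0 0 1;-30 13 0 0 0 0 1;-30 13 0 0 0 0 1;0 0 0 0 0 0 1;0 0 0 0 0 0 1"}}

```text
time_s: 3.23
eef_pos: [0.4904, -0.2025, 0.2475]
ee_rot: [-3.14, -0.001, 1.424]
contact_force: [-0.0, 0.6, -0.2]
opening: 0.997
grip_force: 0.0
```

```bash
python3 - <<'E'
from h import *
s=state();print(s['eef_pos'],s['ee_rot']);d=grab('wrist','w1.png');print(d['xyz'],d['attitude'])
E
```

```text
[ 0.49040662 -0.20247053  0.2474927 ] [-3.14022936e+00 -9.50761887e-04  1.42360516e+00]
[ 0.50157987 -0.13702284  0.37350167] [ 2.87979399e+00  1.66065023e-03 -1.47760542e-01]
```

View pics/w1.png

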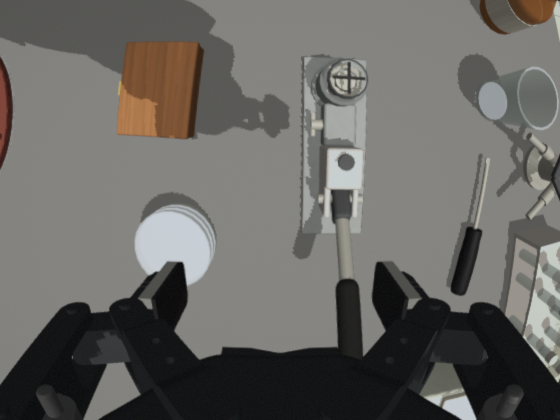

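Wrist view: jack almost aligned with the tool; saddle centre (349,77), plug (346,161), plate corners (304,56), (366,60), (302,232), (361,234).

```bash
python3 - <<'E'
from h import *
t=load('top0.png');s=load('scene0.png');w=load('w1.png')
for n,a,b,c,z in [('saddle',(340,210),(211.75,240.5),(349,77),.082),('plug',(366.2,213.3),(178,249),(346,161),.078)]:
    p,e=tri(ray(t,*a),ray(s,*b),ray(w,*c,True));print(n,p.round(4),np.round(e,4), 'wrist plane',plane(w,*c,z,True).round(4),'wr+top',tri(ray(t,*a),ray(w,*c,True))[0].round(4))
C=[plane(w,*c,.01,True) for c in[(304,56),(366,60),(361,234),(302,232)]]
for c in C: print(c.round(4))
A=np.array(C)[:,:2]; f=(A[0]+A[1])/2; b=(A[2]+A[3])/2
d=f-b; psi=np.arctan2(d[1],d[0]); print('plate len',np.hypot(*d),'w',np.hypot(*(A[0]-A[1])),np.hypot(*(A[2]-A[3])),'yaw',psi)
u=d/np.hypot(*d); print('origin est',f-u*.035, b+u*.17,'block',(f-u*.12+b+u*.085)/2)
for z in(.072,):
  B=[plane(w,*c,z,True)[:2] for c in[(327,150),(361,150),(363,188),(327,188)]];print('blk',np.mean(B,0),np.round(B,4).tolist())
E
```

```text
saddle [ 0.5686 -0.0969  0.0719] [0.0034 0.0019 0.0036] wrist plane [ 0.5699 -0.0977  0.082 ] wr+top [ 0.5682 -0.096   0.0747]
plug [ 0.5577 -0.1757  0.0734] [0.0017 0.0005 0.0012] wrist plane [ 0.5576 -0.1741  0.078 ] wr+top [ 0.5479 -0.1677  0.1285]
[ 0.5401 -0.0585  0.01  ]
[ 0.6097 -0.0697  0.01  ]
[ 0.5801 -0.2721  0.01  ]
[ 0.5098 -0.2587  0.01  ]
plate len 0.2035286166136922 w 0.07043928904918681 0.0716353621624202 yaw 1.423169512951322
origin est [ 0.56973912 -0.09871815] [ 0.56995555 -0.09726277] block [ 0.55734458 -0.18206591]
blk [ 0.55666609 -0.18238495] [[0.542, -0.1623], [0.5744, -0.1663], [0.5726, -0.2029], [0.5376, -0.1981]]
```

Emit:
{"fn": "apply_moves", "kwargs": {"moves": "15 31.5 0 0 0 0 1;15 31.5 0 0 0 0 1;0 0 35 0 0 0 1;0 0 35 0 0 0 1;0 0 35 0 0 0 1;0 0 35 0 0 0 1;0 0 30 0 0 0 1;0 0 20 0 0 0 1;0 0 15 0 0 0 1;0 0 0 0 0 0 1"}}

```text
time_s: 4.12
eef_pos: [0.555, -0.1782, 0.0398]
ee_rot: [-3.137, -0.002, 1.427]
contact_force: [-0.8, 0.3, 0.6]
opening: 1.0
grip_force: 0.0
```

Emit:
{"fn": "apply_moves", "kwargs": {"moves": "-3.4 2.7 -2 0 0 0 1;0 0 0 0 0 0 1;0 0 0 0 0 0 0;0 0 0 0 0 0 0;0 0 0 0 0 0 0;0 0 0 0 0 0 0;0 0 0 0 0 0 0;0 0 0 0 0 0 0;0 0 0 0 0 0 0;0 0 0 0 0 0 0", "force": 60}}

```text
time_s: 4.95
eef_pos: [0.5592, -0.1848, 0.0459]
ee_rot: [-3.141, 0.0, 1.426]
contact_force: [-5.1, 0.9, 7.3]
opening: 0.415
grip_force: 62.3
```

Emit:
{"fn": "apply_moves", "kwargs": {"moves": "0 0 -3 0 0 0 0;0 0 -3 0 0 0 0;0 0 0 0 0 0 0;0 0 0 0 0 0 0"}}

```text
time_s: 5.28
eef_pos: [0.5591, -0.1845, 0.0507]
ee_rot: [-3.141, -0.0, 1.426]
contact_force: [-0.6, 0.3, -9.5]
opening: 0.415
grip_force: 60.7
```

```bash
python3 - <<'E'
from h import *
s=state();print(s['eef_pos'],s['ee_rot'],s['contact_force'],s['wrist_torque'],s['opening'])
grab('scene','s2.png');d=grab('wrist','w2.png')
a=cv2.imread('pics/s2.png')[200:320,60:260];b=cv2.imread('pics/w2.png')
o=np.zeros((600,800,3),np.uint8);o[:360,:600]=cv2.resize(a,(600,360));o[360:,:500]=cv2.resize(b[0:210,60:500],(500,240))
cv2.imwrite('pics/z2.png',o)
E
```

```text
[ 0.55914786 -0.18445753  0.05071617] [-3.14079461e+00 -4.47550796e-04  1.42577080e+00] [-0.61717289  0.28453932 -9.52981893] [-0.16085925  0.04665731 -0.03586436] 0.41495655025605216
```

View pics/z2.png

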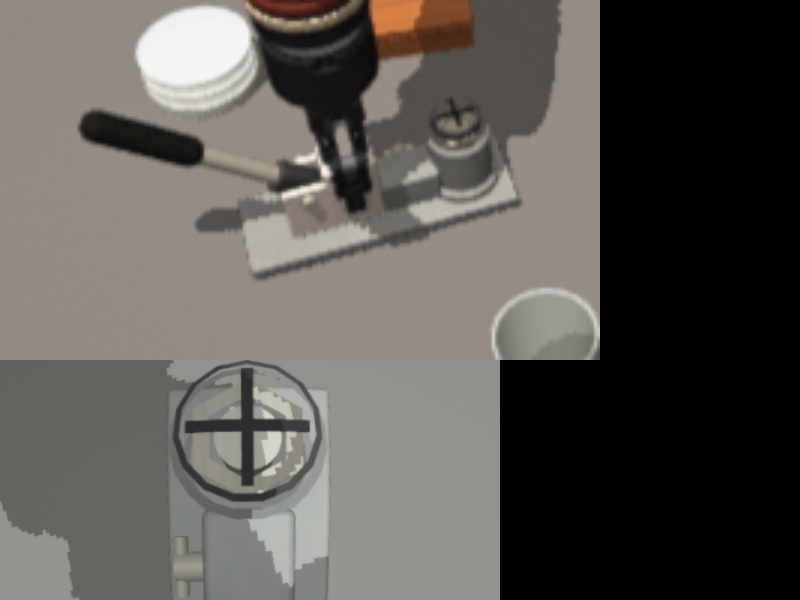

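Lifted (9.5 N on the wrist). Saddle at wrist pixel ~(278,60). Now carrying it to just before the lug.

Emit:
{"fn": "apply_moves", "kwargs": {"moves": "0 0 -10 0 0 0 0;10 -2 -10 0 0 0 0;27 -5.7 0 0 0 0 0;30 -6.4 0 0 0 0 0;30 -6.4 0 0 0 0 0;30 -6.4 0 0 0 0 0;30 -6.4 0 0 0 0 0;30 -6.4 0 0 0 0 0;20 -4 0 0 0 0 0;8 -1.8 0 0 0 0 0"}}

```text
time_s: 6.22
eef_pos: [0.5451, 0.0381, 0.0725]
ee_rot: [3.141, -0.001, 1.429]
contact_force: [-1.1, -0.3, -9.2]
opening: 0.416
grip_force: 61.5
```

Emit:
{"fn": "apply_moves", "kwargs": {"moves": "0 0 0 0 0 -0.055 0;0 0 0 0 0 -0.055 0;0 0 0 0 0 -0.055 0;0 0 0 0 0 0 0;0 0 0 0 0 0 0"}}

```text
time_s: 6.63
eef_pos: [0.5457, 0.0347, 0.072]
ee_rot: [3.141, 0.0, 1.589]
contact_force: [0.2, -0.8, -7.9]
opening: 0.411
grip_force: 61.6
```

```bash
python3 - <<'E'
from h import *
s=state();print(s['eef_pos'],s['ee_rot'],s['contact_force'])
grab('top','t3.png');d=grab('wrist','w3.png');print(proj(d,[.542,.191,.117],True))
cv2.imwrite('pics/z3.png',cv2.resize(cv2.imread('pics/w3.png')[0:230,130:430],(780,598),interpolation=3))
w=load('w2.png');p=plane(w,278.2,59.5,.086,True);T=np.array([.55915,-.18446,.0507]);y=1.4258
v=p-T;print('saddle rel tool x,y',v[0]*np.cos(y)+v[1]*np.sin(y),v[0]*np.sin(y)-v[1]*np.cos(y))
E
```

```text
[0.54574125 0.0346684  0.07202812] [3.14080921e+00 1.02459754e-04 1.58907191e+00] [ 0.18668849 -0.81717877 -7.94090719]
(np.float64(271.70342487381424), np.float64(-144.3064141074313))
saddle rel tool x,y 0.08609479215344165 0.0009775494929350603
```

View pics/z3.png

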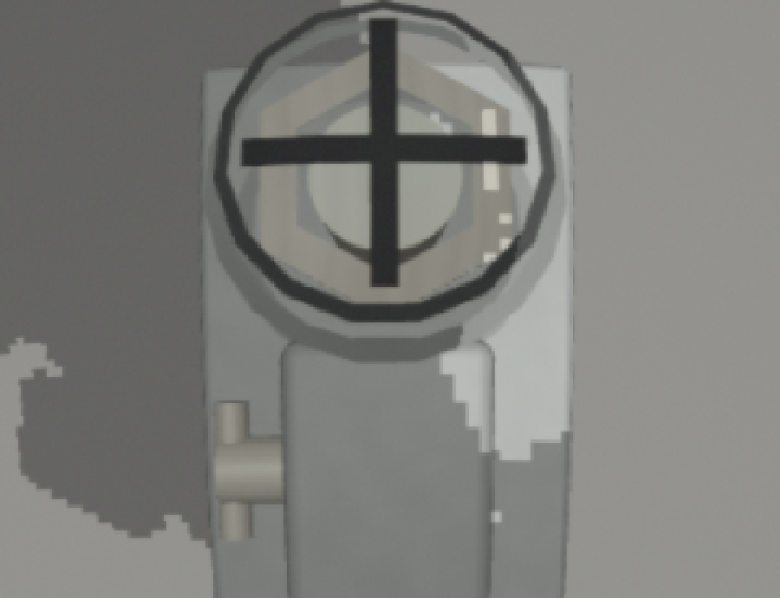

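Emit:
{"fn": "apply_moves", "kwargs": {"moves": "0 -1 12 0 0 0 0;0 -1 10 0 0 0 0;0 0 0 0 0 0 0;15 0 0 0 0 0 0;15 0 0 0 0 0 0;12 0 0 0 0 0 0;10 0 0 0 0 0 0;8 0 0 0 0 0 0;5 0 0 0 0 0 0;0 0 0 0 0 0 0"}}

```text
time_s: 7.57
eef_pos: [0.5421, 0.1005, 0.0492]
ee_rot: [-3.141, -0.0, 1.592]
contact_force: [-1.1, -0.4, -9.0]
opening: 0.416
grip_force: 61.8
```

```bash
python3 - <<'E'
from h import *
s=state();print(s['eef_pos'],s['ee_rot'],s['contact_force'])
grab('scene','s4.png');d=grab('wrist','w4.png');print(proj(d,[.5418,.1905,.117],True))
o=np.zeros((600,800,3),np.uint8);o[:300,:390]=cv2.resize(cv2.imread('pics/w4.png')[0:230,130:430],(390,300))
o[300:,:400]=cv2.resize(cv2.imread('pics/s4.png')[130:280,230:430],(400,300),interpolation=3)
o[:300,400:]=cv2.resize(cv2.imread('pics/w4.png')[0:75,230:330],(400,300),interpolation=3)
cv2.imwrite('pics/z4.png',o)
E
```

```text
[0.54207338 0.10053162 0.0492044 ] [-3.14142586e+00 -2.29763985e-04  1.59187713e+00] [-1.14442192 -0.37644553 -8.99287052]
(np.float64(279.9232002107611), np.float64(-0.0564288595193716))
```

View pics/z4.png

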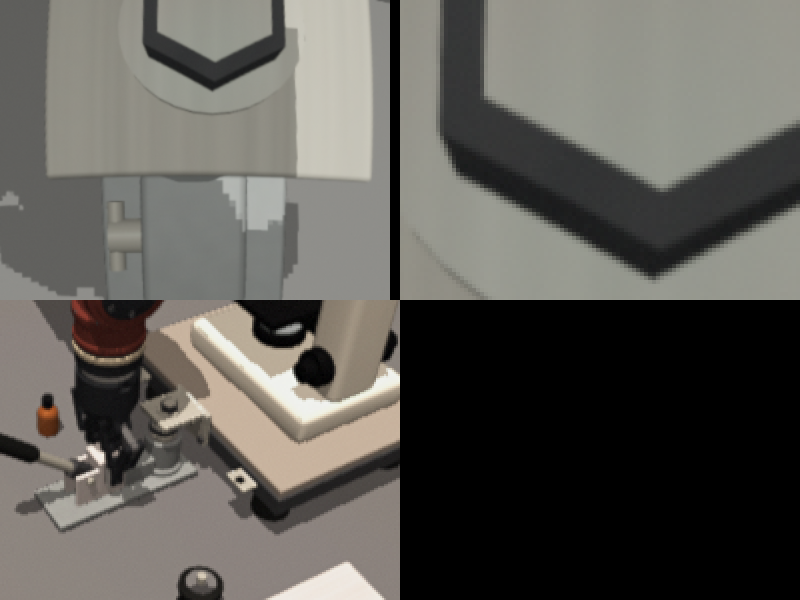

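```bash
python3 - <<'E'
from h import *
d=load('w4.png'); T=np.array([.54207,.10053]);y=1.5919
def rel(p): v=p[:2]-T; return np.round([v[0]*np.cos(y)+v[1]*np.sin(y),v[0]*np.sin(y)-v[1]*np.cos(y)],4)
q=lambda u,v,z:plane(d,u,v,z,True)
V=q(294.5,62,.117);L=q(240,34,.117);Rr=q(348.5,34,.117)
M=(L+Rr)/2;C=V+2*(M-V);print('bolt',C,rel(C),'M',rel(M),'V',rel(V),'width',np.linalg.norm(L-Rr))
a,b=q(165,135,.106),q(416,135,.106);print('plate',rel(a),rel(b),np.linalg.norm(a-b),rel((a+b)/2)+[.025,0])
w=load('w3.png');T=np.array([.54574,.03467]);y=1.58907
p=plane(w,277.7,57.7,.108,True);print('saddle',rel(p))
# ring ends left/right/bottom/top
for c in [(215,150),(553,150),(384,320),(384,3)]: print(rel(plane(w,130+c[0]/2.6,c[1]/2.6,.108,True)))
E
```

```text
bolt [0.54448348 0.18965639 0.117     ] [0.0891 0.0043] M [0.0834 0.0042] V [0.0778 0.0042] width 0.019477438713624756
plate [ 0.065  -0.0236] [0.0653 0.0321] 0.055662436682433376 [0.0902 0.0042]
saddle [0.0862 0.0009]
[ 0.0868 -0.017 ]
[0.0867 0.0188]
[0.0678 0.0009]
[0.1034 0.0009]
```

Emit:
{"fn": "apply_moves", "kwargs": {"moves": "2 2 0 0 0 0 0;1.5 1.3 0 0 0 0 0;0 0 0 0 0 0 0;0 0 0 0 0 0 0;0 0 1.5 0 0 0 0;0 0 1 0 0 0 0;0 0 0 0 0 0 0"}}

```text
time_s: 8.25
eef_pos: [0.5452, 0.1031, 0.0464]
ee_rot: [-3.141, -0.0, 1.591]
contact_force: [-0.1, -0.1, -8.6]
opening: 0.413
grip_force: 61.8
```

Emit:
{"fn": "apply_moves", "kwargs": {"moves": "0 0 0.7 0 0 0 0;0 0 0 0 0 0 0;0 0 0 0 0 0 0"}}

```text
time_s: 8.5
eef_pos: [0.5454, 0.1032, 0.0461]
ee_rot: [3.142, -0.0, 1.591]
contact_force: [-0.1, 0.5, -9.0]
opening: 0.412
grip_force: 62.0
```

Emit:
{"fn": "apply_moves", "kwargs": {"moves": "0.8 0 0.8 0 0 0 0;0 0 0 0 0 0 0;0 0 0 0 0 0 0"}}

```text
time_s: 8.75
eef_pos: [0.5458, 0.1037, 0.046]
ee_rot: [3.141, 0.0, 1.591]
contact_force: [-1.9, -3.0, -1.2]
opening: 0.414
grip_force: 62.7
```

Emit:
{"fn": "apply_moves", "kwargs": {"moves": "0 0 0.8 0 0 0 0;0 0 0 0 0 0 0;0 0 0 0 0 0 0"}}

```text
time_s: 9.0
eef_pos: [0.5458, 0.1038, 0.0459]
ee_rot: [3.141, 0.001, 1.591]
contact_force: [-5.6, -3.0, 6.8]
opening: 0.414
grip_force: 63.8
```

Standing on the bench. Checking alignment with the bolt before release.

```bash
python3 - <<'E'
from h import *
s=state();d=grab('wrist','w5.png');print(d['xyz']-s['eef_pos'])
im=d['color'][0:110,150:430].astype(int).sum(2)
m=(im<190).astype(np.uint8)
n,l,st,c=cv2.connectedComponentsWithStats(m)
for i in range(1,n):
    if st[i,4]>150: print(st[i]+[150,0,0,0,0])
k=np.argmax(st[1:,4])+1
T=s['eef_pos'][:2];y=s['ee_rot'][2]
def rel(p): v=p[:2]-T; return np.round([v[0]*np.cos(y)+v[1]*np.sin(y),v[0]*np.sin(y)-v[1]*np.cos(y)],4)
q=lambda u,v,z:plane(d,u,v,z,True)
print(T,y,s['contact_force'])
cv2.imwrite('pics/z5.png',cv2.resize(d['color'][0:150,150:430,::-1],None,fx=2.8,fy=2.8,interpolation=3))
E
```

```text
[-5.03613251e-05  6.63345096e-02  1.25948285e-01]
[ 216    0  116   85 2950]
[0.54582506 0.10376683] 1.5907711166960374 [-5.5773098  -3.01595347  6.79855046]
```

View pics/z5.png

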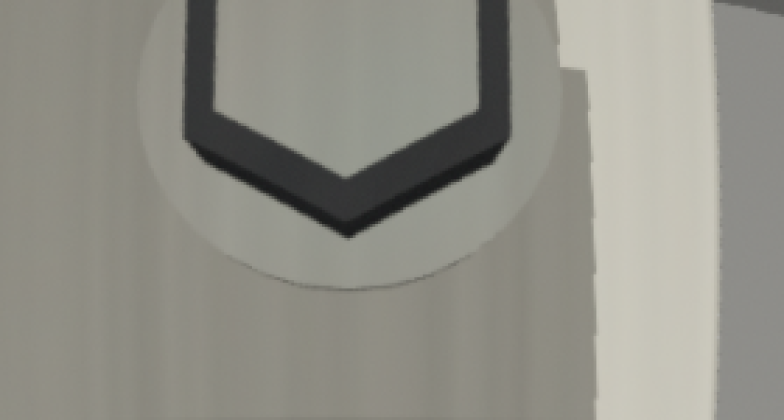

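```bash
python3 - <<'E'
from h import *
d=load('w5.png'); T=np.array([.545825,.103767]);y=1.59077
def rel(p): v=p[:2]-T; return np.round([v[0]*np.cos(y)+v[1]*np.sin(y),v[0]*np.sin(y)-v[1]*np.cos(y)],4)
q=lambda u,v,z:plane(d,150+u/2.8,v/2.8,z,True)
V,L,Rr=q(348,221,.117),q(184,137,.117),q(511,135,.117)
M=(L+Rr)/2;print(rel(V+2*(M-V)),rel(V)+np.array([np.linalg.norm(L-Rr)/3**.5,0]))
a,b,c=q(136,90,.108),q(563,90,.108),q(348,290,.108);print(rel(a),rel(b),rel(c), rel(c)+np.array([np.linalg.norm(a-b)/2,0]))
E
```

```text
[0.086  0.0004] [0.08614805 0.0005    ]
[ 0.0866 -0.0147] [0.0864 0.0155] [0.0712 0.0003] [0.08632997 0.0003    ]
```

Saddle is centred to within 1 mm of the bolt axis. Releasing and rising.

Emit:
{"fn": "apply_moves", "kwargs": {"moves": "0 0 -0.8 0 0 0 0.42;0 0 0 0 0 0 0.5;0 0 0 0 0 0 0.7;0 0 0 0 0 0 0.9;0 0 0 0 0 0 1;0 0 0 0 0 0 1;0 0 -5 0 0 0 1;0 0 -15 0 0 0 1;0 0 -30 0 0 0 1;0 0 -35 0 0 0 1", "force": 40}}

```text
time_s: 9.88
eef_pos: [0.5439, 0.1041, 0.1297]
ee_rot: [-3.138, -0.0, 1.591]
contact_force: [0.1, -0.1, 0.5]
opening: 0.998
grip_force: 0.0
```

Emit:
{"fn": "apply_moves", "kwargs": {"moves": "0 0 -35 0 0 0 1;0 0 -35 0 0 0 1;-30 0 -10 0 0 0 0.5;-30 0 0 0 0 0 0;-30 0 0 0 0 0 0;0 0 0 0 0 0 0;0 0 0 0 0 0 0;0 0 0 0 0 0 0"}}

```text
time_s: 10.55
eef_pos: [0.5472, 0.0142, 0.2105]
ee_rot: [3.141, -0.0, 1.59]
contact_force: [-0.9, 1.0, -0.6]
opening: 0.138
grip_force: 0.0
```

```bash
python3 - <<'E'
from h import *
s=state();print(s['eef_pos'],s['ee_rot'],s['contact_force'],s['opening'])
grab('scene','s6.png');d=grab('wrist','w6.png');grab('top','t6.png')
o=np.zeros((600,800,3),np.uint8);o[:420,:560]=cv2.imread('pics/w6.png')
o[420:,:240]=cv2.resize(cv2.imread('pics/s6.png')[170:290,220:380],(240,180))
o[420:,240:]=cv2.resize(cv2.imread('pics/t6.png')[180:270,230:430],(560,180))
cv2.imwrite('pics/z6.png',o)
E
```

```text
[0.54719727 0.01420975 0.21051983] [ 3.14142890e+00 -4.18395218e-04  1.59028711e+00] [-0.89235455  0.98248912 -0.62227069] 0.1384562787284384
```

View pics/z6.png

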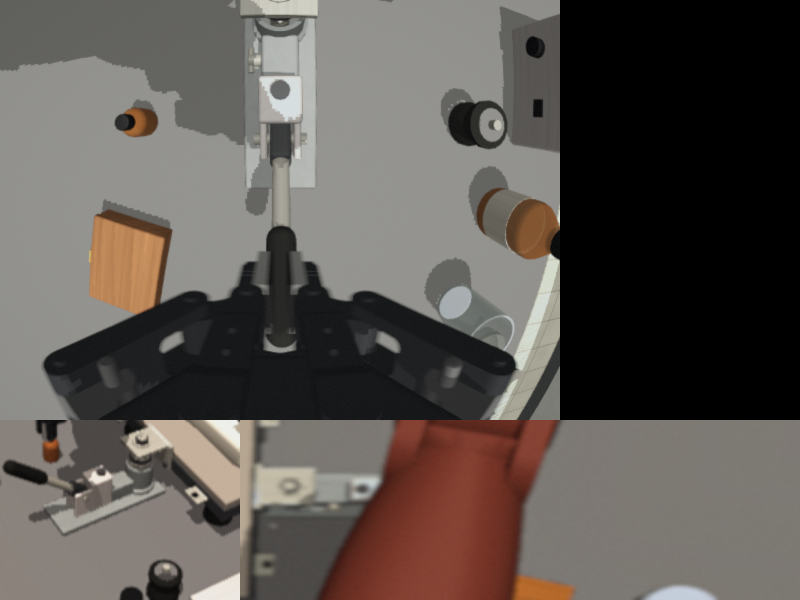

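Wrist and scene views show the jack standing clear with its saddle under the lug, and the grip lying on the tool's centre line (u≈282). Next I shut the fingers and move above the grip.

Emit:
{"fn": "apply_moves", "kwargs": {"moves": "-18 0.5 0 0 0 0 0;-17 0.5 0 0 0 0 0;0 0 12 0 0 0 0;0 0 12 0 0 0 0;0 0 0 0 0 0 0;0 0 0 0 0 0 0"}}

```text
time_s: 11.2
eef_pos: [0.548, -0.0198, 0.1848]
ee_rot: [-3.139, -0.001, 1.592]
contact_force: [-0.2, 0.8, 0.6]
opening: 0.001
grip_force: 0.0
```

Emit:
{"fn": "apply_moves", "kwargs": {"moves": "0 0 2 0 0 0 0;0 0 2 0 0 0 0;0 0 2 0 0 0 0;0 0 2 0 0 0 0;0 0 2 0 0 0 0;0 0 0 0 0 0 0"}}

```text
time_s: 11.7
eef_pos: [0.5488, -0.0209, 0.1758]
ee_rot: [-3.141, -0.0, 1.591]
contact_force: [-0.0, 0.8, 0.1]
opening: -0.001
grip_force: 0.0
```

Emit:
{"fn": "apply_moves", "kwargs": {"moves": "-2.3 0 2.5 0 0 0 0;-2.3 0 2.5 0 0 0 0;-2.3 0 2.5 0 0 0 0;-2.3 0 2.5 0 0 0 0;-2.3 0 2.5 0 0 0 0;-2.3 0 2.5 0 0 0 0"}}

```text
time_s: 12.2
eef_pos: [0.5494, -0.035, 0.1612]
ee_rot: [3.141, -0.0, 1.591]
contact_force: [2.0, 1.1, 1.1]
opening: -0.002
grip_force: 1.3
```

```bash
python3 - <<'E'
from h import *
s=state();print(s['eef_pos'],s['contact_force'],s['wrist_torque'])
grab('scene','s7.png')
o=cv2.resize(cv2.imread('pics/s7.png')[130:280,170:370],(800,600),interpolation=3)
cv2.imwrite('pics/z7.png',o)
E
```

```text
[ 0.5493783  -0.0350445   0.16117704] [2.01583658 1.14232062 1.06210951] [ 0.29343315 -0.18605995  0.03359799]
```

View pics/z7.png

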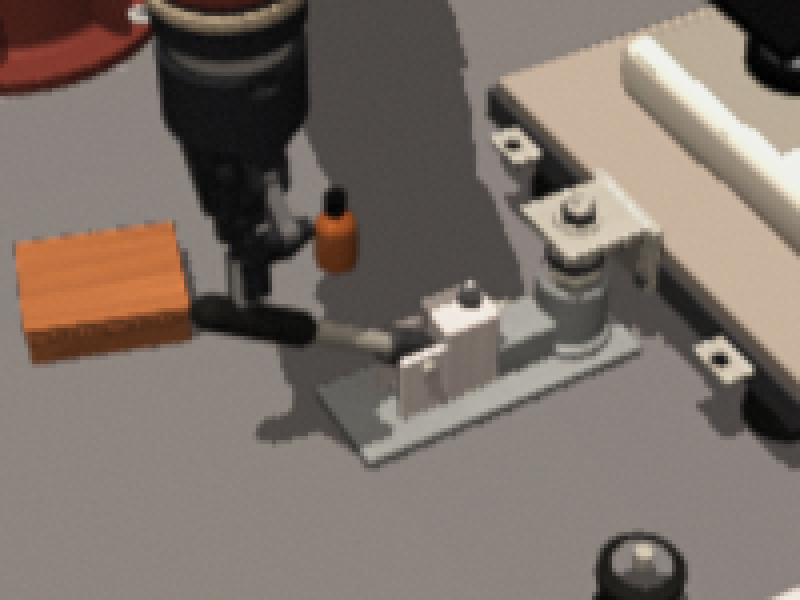

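Fingertips are resting on the grip at about mid-length. Continuing along the arc.

Emit:
{"fn": "apply_moves", "kwargs": {"moves": "-2.1 0 3.1 0 0 0 0;-2.1 0 3.1 0 0 0 0;-2.1 0 3.1 0 0 0 0;-2 0 3.1 0 0 0 0"}}

```text
time_s: 12.58
eef_pos: [0.5494, -0.0435, 0.1487]
ee_rot: [3.141, 0.0, 1.591]
contact_force: [0.4, -0.5, 3.6]
opening: -0.002
grip_force: 1.5
```

Emit:
{"fn": "apply_moves", "kwargs": {"moves": "-0.9 0 1.6 0 0 0 0;-0.9 0 1.6 0 0 0 0;-0.9 0 1.6 0 0 0 0;-0.9 0 1.6 0 0 0 0;-0.9 0 1.6 0 0 0 0;-0.9 0 1.6 0 0 0 0;-0.8 0 1.4 0 0 0 0;-0.8 0 1.2 0 0 0 0;-0.6 0 1.2 0 0 0 0;-0.6 0 1.2 0 0 0 0"}}

```text
time_s: 13.42
eef_pos: [0.5496, -0.0513, 0.1342]
ee_rot: [3.142, -0.0, 1.591]
contact_force: [-0.1, 0.3, 2.7]
opening: 0.002
grip_force: 1.2
```

Emit:
{"fn": "apply_moves", "kwargs": {"moves": "-0.5 0 1.2 0 0 0 0;-0.5 0 1.2 0 0 0 0;-0.5 0 1.2 0 0 0 0;-0.5 0 1.2 0 0 0 0;-0.5 0 1.2 0 0 0 0;-0.5 0 1.2 0 0 0 0;-0.5 0 1.2 0 0 0 0;-0.4 0 1.2 0 0 0 0;-0.4 0 1.2 0 0 0 0;-0.4 0 1.2 0 0 0 0"}}

```text
time_s: 14.25
eef_pos: [0.5501, -0.056, 0.1238]
ee_rot: [3.14, 0.0, 1.591]
contact_force: [-4.8, 1.5, 14.9]
opening: 0.004
grip_force: 7.1
```

Load taken up. I've used up the picture views (in fact one over), so from here I check by numbers only.

```bash
python3 - <<'E'
from h import *
s=state();print(s['eef_pos'],s['contact_force'],s['wrist_torque'])
d=grab('wrist','w8.png');g=d['color'].astype(int).sum(2)//3
for v in range(110,300,15): print(v,' '.join(str(x) for x in g[v,240:324:4]))
E
```

```text
[ 0.55006504 -0.05595511  0.12380249] [-4.7778926   1.46028756 14.86293442] [0.2468472  0.86725557 0.0228873 ]
110 133 131 131 133 133 134 132 118 135 143 147 185 165 184 184 185 185 185 187 189 188
125 104 104 103 104 104 104 103 117 135 144 144 136 138 99 104 104 104 103 104 105 151
140 103 104 104 105 104 104 103 118 135 143 146 136 123 100 104 104 104 104 104 148 151
155 104 104 104 104 103 103 103 118 135 145 147 137 124 96 104 104 104 104 126 150 151
170 104 104 104 104 104 103 28 30 31 32 34 30 31 29 112 152 152 151 151 152 151
185 151 148 105 104 103 26 31 35 36 35 36 37 32 29 29 127 152 151 152 151 151
200 152 105 105 104 104 28 29 31 36 34 34 36 33 32 27 108 151 151 151 152 151
215 152 151 149 106 104 24 32 33 35 34 34 33 34 30 28 93 151 151 151 152 150
230 151 151 151 152 151 25 31 32 34 34 33 35 34 32 28 93 151 151 152 151 151
245 151 150 151 151 151 24 30 34 35 34 35 33 31 31 28 89 152 151 151 152 151
260 151 151 151 151 148 28 70 92 92 46 22 89 92 92 31 95 147 152 151 152 151
275 151 151 48 38 38 39 90 91 92 33 20 76 92 91 81 37 36 39 101 151 151
290 74 25 26 25 26 26 25 25 50 56 47 113 26 26 26 27 27 27 23 26 138
```

Grip spans u 258–299, centred at 279. The finger gap is at u≈279, so the press is on the centre line. Continuing slowly.

Emit:
{"fn": "apply_moves", "kwargs": {"moves": "-0.4 0 1.2 0 0 0 0;-0.4 0 1.2 0 0 0 0;-0.4 0 1.2 0 0 0 0;-0.4 0 1.2 0 0 0 0;-0.4 0 1.2 0 0 0 0;-0.4 0 1.2 0 0 0 0;-0.4 0 1.2 0 0 0 0;-0.4 0 1.2 0 0 0 0;-0.4 0 1.2 0 0 0 0;-0.4 0 1.2 0 0 0 0"}}

```text
time_s: 15.13
eef_pos: [0.5502, -0.0603, 0.1119]
ee_rot: [3.14, 0.001, 1.591]
contact_force: [-4.8, -0.1, 14.5]
opening: -0.003
grip_force: 7.2
```

Emit:
{"fn": "apply_moves", "kwargs": {"moves": "-0.3 0 1.2 0 0 0 0;-0.3 0 1.2 0 0 0 0;-0.3 0 1.2 0 0 0 0;-0.3 0 1.2 0 0 0 0;-0.3 0 1.2 0 0 0 0;-0.3 0 1.2 0 0 0 0;-0.3 0 1.2 0 0 0 0;-0.3 0 1.2 0 0 0 0;-0.3 0 1.2 0 0 0 0;-0.3 0 1.2 0 0 0 0"}}

```text
time_s: 15.97
eef_pos: [0.5503, -0.0636, 0.1]
ee_rot: [3.14, 0.002, 1.591]
contact_force: [-4.8, -0.7, 14.7]
opening: 0.001
grip_force: 7.3
```

Emit:
{"fn": "apply_moves", "kwargs": {"moves": "-0.2 0 1.2 0 0 0 0;-0.2 0 1.2 0 0 0 0;-0.2 0 1.2 0 0 0 0;-0.2 0 1.2 0 0 0 0;-0.2 0 1.2 0 0 0 0;-0.2 0 1.2 0 0 0 0;-0.2 0 1.2 0 0 0 0;-0.2 0 1.2 0 0 0 0;-0.2 0 1.2 0 0 0 0;-0.2 0 1.2 0 0 0 0"}}

```text
time_s: 16.8
eef_pos: [0.5503, -0.0659, 0.0879]
ee_rot: [3.14, 0.002, 1.59]
contact_force: [-4.5, -2.5, 14.4]
opening: 0.001
grip_force: 7.4
```

Emit:
{"fn": "apply_moves", "kwargs": {"moves": "-0.1 0 1.2 0 0 0 0;-0.1 0 1.2 0 0 0 0;-0.1 0 1.2 0 0 0 0;-0.1 0 1.2 0 0 0 0;-0.1 0 1.2 0 0 0 0;-0.1 0 1.2 0 0 0 0;-0.1 0 1.2 0 0 0 0;0 0 1.2 0 0 0 0;0 0 1.2 0 0 0 0;0 0 1.2 0 0 0 0"}}

```text
time_s: 17.63
eef_pos: [0.5506, -0.067, 0.0762]
ee_rot: [3.14, 0.003, 1.59]
contact_force: [-4.3, -4.1, 15.3]
opening: 0.004
grip_force: 7.8
```

Emit:
{"fn": "apply_moves", "kwargs": {"moves": "0 0 0.8 0 0 0 0;0 0 0.8 0 0 0 0;0 0 0.8 0 0 0 0;0 0 0.8 0 0 0 0;0 0 0.8 0 0 0 0"}}

```text
time_s: 18.05
eef_pos: [0.5507, -0.0672, 0.0723]
ee_rot: [3.14, 0.003, 1.59]
contact_force: [-5.0, -4.8, 15.5]
opening: 0.001
grip_force: 7.9
```

Emit:
{"fn": "apply_moves", "kwargs": {"moves": "-0.2 0 0.7 0 0 0 0;-0.1 0 0.7 0 0 0 0;0 0 0.7 0 0 0 0;0 0 0.6 0 0 0 0"}}

```text
time_s: 18.38
eef_pos: [0.5506, -0.0673, 0.0695]
ee_rot: [3.14, 0.003, 1.59]
contact_force: [-4.1, -5.2, 16.0]
opening: -0.005
grip_force: 7.9
```

Emit:
{"fn": "apply_moves", "kwargs": {"moves": "0 0 0.5 0 0 0 0;0 0 0.5 0 0 0 0;0 0 0.4 0 0 0 0"}}

```text
time_s: 18.63
eef_pos: [0.5507, -0.0673, 0.0683]
ee_rot: [3.14, 0.003, 1.59]
contact_force: [-5.3, -4.4, 17.9]
opening: 0.001
grip_force: 9.3
```

Emit:
{"fn": "apply_moves", "kwargs": {"moves": "0 0 0.4 0 0 0 0;0 0 0.4 0 0 0 0;0 0 0.4 0 0 0 0;0 0 0 0 0 0 0"}}

```text
time_s: 18.97
eef_pos: [0.5507, -0.0674, 0.0677]
ee_rot: [3.14, 0.003, 1.59]
contact_force: [-7.7, -3.7, 22.5]
opening: 0.0
grip_force: 11.3
```

```bash
python3 - <<'E'
from h import *
s=state();print(s['time_s'],s['eef_pos'],s['contact_force'],s['opening'])
d=grab('scene','s9.png'); a=load('s7.png')
# vertical shift of lug region / far slab
A=cv2.cvtColor(a['color'],6).astype(np.uint8);B=cv2.cvtColor(d['color'],6)
for n,(u0,u1,v0,v1) in {'bolt/lug':(300,330,175,195),'tie b':(343,358,212,226),'tie a':(290,306,160,172),'far foot':(425,450,170,200),'foot spare':(318,345,262,292)}.items():
    r=cv2.matchTemplate(B[v0-15:v1+15,u0-15:u1+15],A[v0:v1,u0:u1],5);_,m,_,l=cv2.minMaxLoc(r);print(n,m,l[0]-15,l[1]-15)
p=np.array([.544,.19,.117]);print(proj(d,p),proj(d,p+[0,0,.01]))
E
```

```text
18.9667 [ 0.55074087 -0.0673715   0.06770158] [-7.6744428  -3.72366408 22.48727933] 1.0915110755167073e-05
bolt/lug 0.9500215649604797 2 -5
tie b 0.9773849844932556 1 -4
tie a 0.9145078659057617 1 -4
far foot 0.9878655076026917 0 0
foot spare 0.999556839466095 0 0
(np.float64(314.8354586767981), np.float64(180.811963988181)) (np.float64(315.1320892051661), np.float64(177.70048983500436))
```

Lug is up about 15 mm (5 px), the tie-downs on both sides about 4 px, the far foot and spare foot unchanged, and the force shows the handle on its stop. A small extra push, then a hold check.

Emit:
{"fn": "apply_moves", "kwargs": {"moves": "0 0 0.4 0 0 0 0;0 0 0 0 0 0 0;0 0 0 0 0 0 0;0 0 0 0 0 0 0;0 0 0 0 0 0 0;0 0 0 0 0 0 0;0 0 0 0 0 0 0;0 0 0 0 0 0 0;0 0 0 0 0 0 0;0 0 0 0 0 0 0"}}

```text
time_s: 19.85
eef_pos: [0.5508, -0.0674, 0.0675]
ee_rot: [3.139, 0.003, 1.59]
contact_force: [-7.9, -3.3, 24.7]
opening: 0.002
grip_force: 12.1
```

Steady. Handing in.

```bash
python3 -c "
from h import *
print(finish_job())"
```

```text
the job is handed in; nothing more can be done
None
```

The job is handed in at about 20 s: the jack stands released with its saddle within about 1 mm of the lift point, and the handle is held on its stop at about 25 N. The lug rose about 15 mm in the images, so both lift-side feet should hang about 10 mm clear (inferred, not measured directly); I viewed 11 pictures, one over the limit of 10.

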